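Tighten the proof press by four clicks

TASK

The proof press prints too light at its left end (left as seen from the robot, facing the press). Push the finger peg of the left pressure dial round with a fingertip, clockwise seen from above, until the dial has moved on exactly four clicks from where it stands, never going on to a fifth. Push gently and do not grip the dial; leave the right dial and the things lying about as they are, and finish with the hand clear.

Things in the scene. Friction and masses are not known exactly. Their poses are not given: they have to be found in the camera images.
- press: grey bench-top proof press fixed to the table; origin mid-underside; turned at most 0.3 rad. Two end plates (180 x 40 mm, 190 mm high) at its y = +150 mm (left) and -150 mm (right), each with a pressure dial centred on top; between them rollers along y, all under 180 mm; a bed 500 x 240 mm along x, top at 70 mm; outside the right end a crank with four black balls, up to 215 mm high.
- left_dial: steel disc 96 mm across, 12 mm thick, flat on top of the left end of the press, with a knurled rim and a black finger peg that turn with it. Origin on the turning axis at the disc's underside, 220 mm above the table, z up. A hub screw in its middle stands 4 mm above the disc, else only the peg. The fixed base below is 112 mm across, top 218 mm above the table, with 16 ticks.
- left_peg (a point): top of the left dial's upright black finger peg: round, 12 mm thick with a 14 mm ball end, standing 32 mm above the disc (its top 264 mm above the table), its centre line 40 mm from the dial's axis
- left_click (a joint): angle of the left dial, rad; grows as it turns clockwise seen from above (tightening). It rests at every multiple of 0.3927 rad (16 clicks a turn); it starts at rest at 0, the peg bearing varying; end stops at -0.9 and 3.6. Some 3 to 5 N on the peg turn it out of a rest; just past half-way to the next it lets go, snaps forward by itself into that rest and stays; let go before half-way, it springs back.
- right_dial: steel disc 96 mm across, 12 mm thick, flat on top of the right end of the press, with a knurled rim and a black finger peg that turn with it. Origin on the turning axis at the disc's underside, 220 mm above the table, z up. A hub screw in its middle stands 4 mm above the disc, else only the peg. The fixed base below is 112 mm across, top 218 mm above the table, with 16 ticks.
- right_peg (a point): top of the right dial's upright black finger peg: round, 12 mm thick with a 14 mm ball end, standing 32 mm above the disc (its top 264 mm above the table), its centre line 40 mm from the dial's axis; to be left alone
- block: loose carved wooden printing block, 90 x 110 x 20 mm, lying on the near half of the press bed; origin at the centre of its underside; to be left alone
- ink_can: loose closed ink can, 76 mm across, 65 mm high, standing on the table to the left of the press; origin at the centre of its underside; to be left alone
- brayer: loose hand roller with wooden handle, about 230 mm long, 110 mm wide, 40 mm high, lying on the table to the right of the press; origin on the table under the middle of its roller; to be left alone
- ink_knife: loose spatula lying on the table beyond the ink can; to be left alone

How it is judged:
By the outcome, as a careful person would: the job done as asked, in the order asked, and still so for the second after the job is handed in, with the robot touching nothing.
It also fails if it takes over 64 s, if anything falls off the work surface, if the arm or the gripper's body presses on something with over 40 N, if the wrist force passes 120 N, or if a joint passes its speed limit or range.

ROBOT

A 6-joint arm with a two-finger parallel gripper is mounted at the origin on the work surface. World frame = base frame: x ahead of the robot, y to its left, z up, the work surface at z = 0. Lengths are in mm, angles in rad, forces in N, time in s.
With the tool pointing down it reaches from about 350 to 875 mm from the base axis. Payload 4.2 kg.
Tool frame: the origin (TCP) lies midway between the tips of the shut fingers; the grasp point (between the pads) lies 19 mm behind it; z points along the fingers, y is the direction in which the jaws open and shut (so a half turn about z gives the same grasp; the last joint's range is limited). The gripper opens to 85 mm and grips with 20 to 120 N. Pads are 22 mm wide; open, the fingers measure 114 mm over their backs; the gripper's body (76 mm by 85 mm) begins 54 mm behind the grasp point. The pads swing forward as they close: fully open they stand 13 mm farther back than shut.
Start: joints at [1.364, 0.385, 0.008, 0, -1.194, -0.259], TCP at [280.677, 558.408, 231.312] pointing down, gripper open.
Joint ranges: [-3.14, 3.14], [-1.21, 2.06], [-1.07, 1.41], [-3.16, 2.05], [-2.99, -0.16], [-3.1, 3.1]. Speed limits (rad/s): [2.79, 2.79, 3.14, 3.14, 3.14, 3.14].

INTERFACE

Orientations are given as a unit quaternion [x, y, z, w].
In Python, from bench import arm gives the robot as it stands.
- The arm moves only by the tool servo_tool, never from a script. Its argument "rows" is a list of rows, each an object of numbers: "fingers": the finger opening in cm, from 0 to 8.54; "x", "y", "z": the shift along the tool's x, y, z in cm; "turn": the turn about the tool's z in degrees. A call has 1 to 10 rows; each row shifts and turns the commanded pose from where the row before left it, along the tool's axes as they then stand; what a row does not reach is not made up. A row lasts 1/12 s, in which the tool goes at most 41.7 mm and 7.16 degrees, less where a joint would pass 70% of its speed; a pose out of reach is approached as far as the arm can. A call is refused whole if a number of a shift passes 4.17 or a number of a turn 7.16, either way. A call with a gripper value outside its range is refused whole. The fingers move at their own pace and stop on an object; the grip force is fixed at half the most. Time passes only in rows, so rows that do not move let the fingers close. It gives the time, the measured TCP pose, the force and the opening at its end, in the units of the state.
- arm.read_state(): the state, without advancing time (a new reading comes with each control period).
- arm.get_image(name): name is "scene" or "top"; returns (picture, depth): 420x560x3 uint8, red, green, blue; 420x560 float32, mm along the optical axis (not along the pixel's ray), 0 where there is no reading.
- arm.camera_model(name): a dict with "fx", "fy", "cx", "cy" (pixels), "pose" (4x4, takes a point from camera to world coordinates). Camera axes: x right, y down, z forward; pixel columns grow to the right and rows downward; lengths in mm; the calibration is good to about 2 mm. A picture is of the moment at which its call begins. camera_model takes no time and is no camera call.
- arm.job_done(): hands the job in, once; it reports no verdict.
The state is a dict: "clock": time; "joints": joint angles; "joint_vel": joint speeds; "joint_efforts": joint torques, N m; "position": TCP position; "ee_rot": TCP orientation; "contact_force": force on the tool from outside, world axes, zero at the start; "wrist_torque": the same for the moment, N m; "gripper_width": finger opening in mm.
Only numpy, scipy, OpenCV 4.12 (cv2) and the standard library are available. Lean on these libraries where they do the work, as an engineer would, in place of code of your own. Each camera call takes 0.05 s, during which the arm holds its last target.

## Working session

There is one attempt and no reset: what is moved stays moved. The work goes in short steps, Python scripts to look and compute and a tool call to move; the robot and the scene stay as the last step left them, time stands still between calls to the robot, and variables do not carry over. Pictures are saved under pics/ and viewed, and the job is handed in when it is done.

Besides the shell and the picture viewer there is one more tool, called as name([rows], argument=value, ...), one row to a line, values as JSON. servo_tool: Moves the arm, as the interface text tells. Its arguments: {"type":"object","properties":{"rows":{"type":"array","items":{"type":"object","properties":{"fingers":{"type":"number"},"x":{"type":"number"},"y":{"type":"number"},"z":{"type":"number"},"turn":{"type":"number"}}}}},"required":["rows"]}

```bash
mkdir -p pics; python3 - <<'E'
from bench import arm
import cv2,numpy as np
print(arm.read_state())
for n in("scene","top"):
    p,d=arm.get_image(n); cv2.imwrite(f"pics/{n}0.png",p[:,:,::-1]); np.savez(f"{n}0.npz",p=p,d=d)
    print(n,arm.camera_model(n))
E
```

```text
{'clock': 0.0, 'joints': array([ 1.36360183e+00,  3.85559216e-01,  6.59847105e-03, -4.95229268e-04,
       -1.19401447e+00, -2.58594504e-01]), 'joint_vel': array([ 0.00031056, -0.00126721,  0.0004615 ,  0.00049463, -0.00032613,
        0.00032697]), 'joint_efforts': array([-4.88105923e-05, -3.92296994e+01,  1.88399470e+01,  4.18615133e+00,
       -4.63757257e-03,  1.92875476e-07]), 'position': array([280.42620857, 557.88548197, 230.20984648]), 'ee_rot': array([ 9.72980744e-01, -2.30883588e-01, -2.02074365e-04,  1.09499615e-03]), 'contact_force': array([-0.01091122, -0.57957112, -1.1229315 ]), 'wrist_torque': array([ 0.00121842, -0.04395322, -0.01786153]), 'gripper_width': 85.18952038823073}
scene {'fx': 513.7170489051132, 'fy': 513.7170489051132, 'cx': 271.83593967628013, 'cy': 210.76525013661072, 'pose': array([[ 8.74512609e-01,  3.13350245e-01, -3.70188222e-01,
         1.11391348e+03],
       [ 4.84967836e-01, -5.55801608e-01,  6.75196838e-01,
        -9.72138957e+02],
       [ 5.82188555e-03, -7.69997530e-01, -6.38020305e-01,
         1.08637348e+03],
       [ 0.00000000e+00,  0.00000000e+00,  0.00000000e+00,
         1.00000000e+00]])}
top {'fx': 384.2072361891049, 'fy': 384.2072361891049, 'cx': 282.5055130462678, 'cy': 211.68517672839397, 'pose': array([[ 2.07232337e-02, -9.89674488e-01,  1.41827204e-01,
         4.32593851e+02],
       [-9.99772516e-01, -2.12293829e-02, -2.05644048e-03,
         2.50263352e+01],
       [ 5.04611071e-03, -1.41752325e-01, -9.89889294e-01,
         1.08744109e+03],
       [ 0.00000000e+00,  0.00000000e+00,  0.00000000e+00,
         1.00000000e+00]])}
```

View pics/scene0.png

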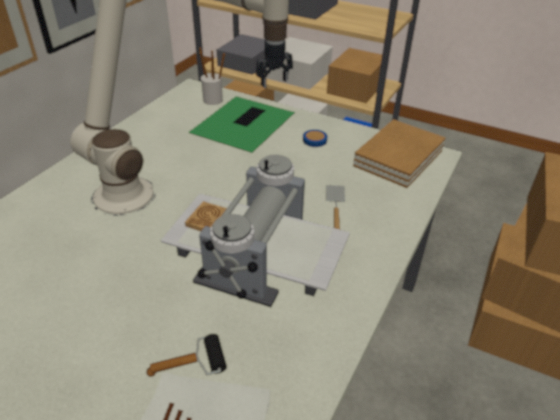

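View pics/top0.png

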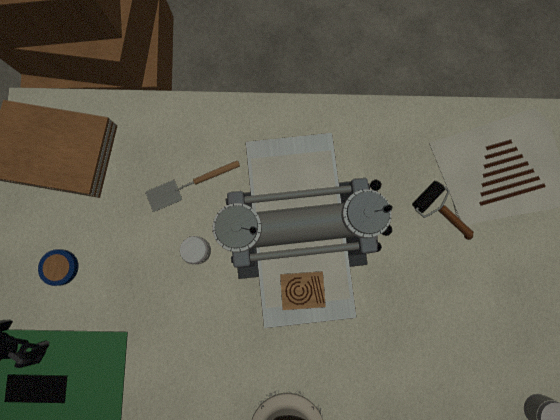

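The top view shows the left dial at about (238,227) with its peg at about (253,230). In the scene view the dial is at about (275,167) and the peg at (266,164). The ink can is at (195,250) in the top view. I'll zoom in and measure next.

```bash
cat > h.py <<'E'
from bench import arm
import cv2,numpy as np
def ray(n,u,v,z):
    c=arm.camera_model(n);P=c["pose"];d=P[:3,:3]@[(u-c["cx"])/c["fx"],(v-c["cy"])/c["fy"],1];o=P[:3,3]
    return o+d*(z-o[2])/d[2]
def proj(n,p):
    c=arm.camera_model(n);P=c["pose"];q=P[:3,:3].T@(np.array(p)-P[:3,3])
    return c["fx"]*q[0]/q[2]+c["cx"],c["fy"]*q[1]/q[2]+c["cy"]
E
python3 - <<'E'
from h import *
for n,(u0,v0,w,h) in {"top":(200,190,80,80),"scene":(240,130,80,70)}.items():
    p=np.load(f"{n}0.npz")["p"][v0:v0+h,u0:u0+w,::-1]
    cv2.imwrite(f"pics/{n}0z.png",cv2.resize(p,None,fx=7,fy=7,interpolation=cv2.INTER_CUBIC))
    g=p.max(2)<45
    k,l,s,c=cv2.connectedComponentsWithStats(g.astype(np.uint8))
    for i in range(1,k):
        if s[i,4]>5: print(n,s[i]+[u0,v0,0,0,0],c[i]+[u0,v0])
d=np.load("top0.npz"); D=d["d"];c=arm.camera_model("top");P=c["pose"]
v,u=np.mgrid[0:420,0:560]
X=np.stack([(u-c["cx"])/c["fx"]*D,(v-c["cy"])/c["fy"]*D,D],-1)@P[:3,:3].T+P[:3,3]
m=(abs(X[...,2]-225)<13)&(D>0);m[:,300:]=0;m[:,:200]=0;m[:190]=0;m[270:]=0
cs,_=cv2.findContours(m.astype(np.uint8),0,1)
cc=max(cs,key=cv2.contourArea);e=cv2.fitEllipse(cc);print("ell",e,np.median(X[m][:,2]),ray("top",*e[0],225))
print("mean",X[m].mean(0),X[m].min(0),X[m].max(0))
m=(X[...,2]>245)&(D>0);m[:,300:]=0;m[:,:200]=0;m[:190]=0;m[270:]=0
print(X[m])
E
```

```text
top [243 193   7   4  13] [246.23076923 194.46153846]
top [226 199   2   6   8] [226.75 201.25]
top [244 202   7   4  13] [247.84615385 203.53846154]
top [249 227   8   7  37] [252.56756757 229.72972973]
top [249 246   7  10  35] [251.6        250.05714286]
top [231 257   2   6   7] [231.85714286 259.28571429]
top [238 261  17   8  47] [248.5106383  264.91489362]
scene [265 161   2   8   9] [265.88888889 164.77777778]
ell ((236.4619598388672, 227.0390167236328), (47.6833610534668, 48.49797439575195), 44.17348098754883) 231.11592491883698 [518.99214107 126.24167489 225.        ]
mean [518.83079804 126.41776963 228.62159083] [465.42986029  71.66016372 212.28319414] [575.6369384  182.89928723 237.73024808]
[[518.60866321  88.74796502 258.52639119]
 [518.56633456  86.51899587 259.37757175]
 [516.17615069  92.87437121 260.1571708 ]
 [515.7999575   90.38224036 264.33273882]
 [515.97922977  88.33393317 263.01186354]
 [516.14224018  86.26664141 261.85314117]
 [516.12872189  84.06837862 262.43912281]
 [513.77983482  92.6147717  262.45915858]
 [513.80655088  90.44567751 262.65228325]
 [513.640
[... 341 characters left out ...]
  86.1122934  262.08914101]
 [511.6110867   83.79092972 264.43147965]
 [512.28302617  82.09140229 257.91137253]
 [509.38114391  92.40661509 263.27501174]
 [509.58775106  90.39325579 261.54788915]
 [509.22735492  87.90543462 265.90131515]
 [509.51251622  85.95198503 263.33307829]
 [509.78016262  83.97148446 260.95544114]
 [510.01328347  81.9529395  258.95010181]
 [507.53247086  92.61394213 259.87221465]
 [507.47519194  90.36591612 261.00917664]
 [507.28468663  88.01152137 263.61422951]
 [507.53883227  86.0328445  261.31468706]
 [507.63591555  83.91865505 260.74821901]
 [505.51935375  90.48029543 258.67554604]
 [505.55071655  88.30729242 258.83907024]
 [505.56181913  86.11813654 259.23236297]]
```

View pics/top0z.png

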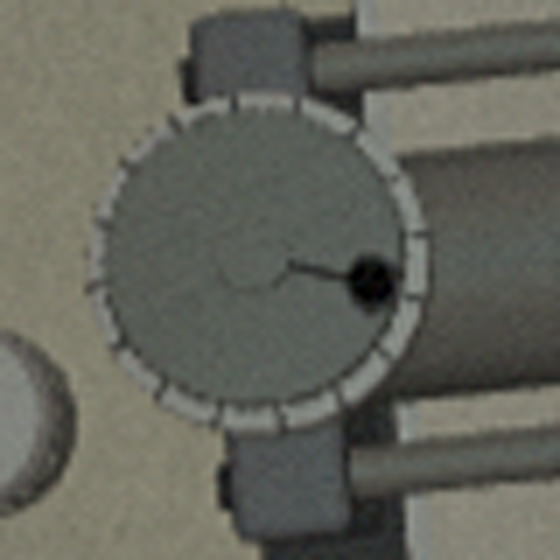

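View pics/scene0z.png

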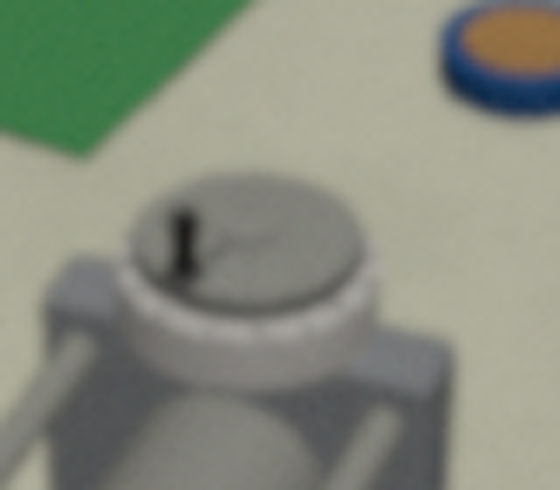

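```bash
cat >> h.py <<'E'
from scipy.spatial.transform import Rotation as R
def now():
    s=arm.read_state(); M=R.from_quat(s["ee_rot"]).as_matrix()
    return s,M,np.degrees(np.arctan2(M[1,0],M[0,0]))
def rel(p,q=None):
    s,M,a=now(); return M.T@(np.array(p)-s["position"])
E
python3 - <<'E'
from h import *
c=ray("top",236.46,227.04,219);print("centre",c)
D=np.load("top0.npz");b=D["p"][190:270,200:280].max(2)
p=ray("top",252.57,229.73,257);print("peg",p, np.hypot(*(p-c)[:2]))
print(proj("scene",[p[0],p[1],264]),proj("scene",[p[0],p[1],232]))
print("centre proj scene disc top",proj("scene",[c[0],c[1],232]))
# line through marker: dark col
s,M,a=now();print(a,M.round(3))
phi=np.degrees(np.arctan2(*(p-c)[1::-1]));print("bearing",phi)
r=np.array([np.cos(np.radians(phi)),np.sin(np.radians(phi))]);t=np.array([r[1],-r[0]])
st=c[:2]+40*r-27*t;print("start",st,"tool x yaw",np.degrees(np.arctan2(*(-t)[::-1])))
print(rel([*st,330]))
E
```

```text
centre [519.59087954 126.95018856 219.        ]
peg [510.67094021  87.37045857 257.        ] 40.572408652953
(np.float64(265.3405070524578), np.float64(159.97645308798326)) (np.float64(265.3653819379912), np.float64(169.20606630213393))
centre proj scene disc top (np.float64(274.6670078068121), np.float64(163.3066509505087))
-26.699106112628815 [[ 0.893 -0.449 -0.001]
 [-0.449 -0.893 -0.002]
 [ 0.     0.002 -1.   ]]
bearing -102.70036086389257
start [537.13618089  81.99284878] tool x yaw -12.700360863892575
[443.15724252 310.08757659 -98.995254  ]
```

servo_tool([
  {"z": -3.3, "fingers": 0, "turn": -7},
  {"z": -3.3, "fingers": 0, "turn": -7},
  {"z": -3.3, "fingers": 0},
  {"fingers": 0},
  {"fingers": 0},
])

```text
invalid input at $.rows[0]: expected keys fingers, x, y, z, turn
```

```bash
python3 - <<'E'
from h import *
s,M,a=now();print(s["clock"],s["position"],a,s["gripper_width"],s["contact_force"]);print(rel([537.1,82,330]))
E
```

```text
0.1 [280.47631713 557.94658354 230.31818738] -26.699106112628815 85.37293480145435 [ 0.25778517 -0.51490293  0.04070241]
[443.12170621 310.0974441  -98.99523934]
```

servo_tool([
  {"x": 0, "y": 0, "z": -3.3, "fingers": 0, "turn": -7},
  {"x": 0, "y": 0, "z": -3.3, "fingers": 0, "turn": -7},
  {"x": 0, "y": 0, "z": -3.3, "fingers": 0, "turn": 0},
  {"x": 0, "y": 0, "z": 0, "fingers": 0, "turn": 0},
  {"x": 0, "y": 0, "z": 0, "fingers": 0, "turn": 0},
])

```text
clock: 0.52
position: [280.8, 559.1, 332.5]
ee_rot: [0.994, -0.111, 0.0, -0.002]
contact_force: [0.2, -0.3, -1.0]
gripper_width: 25.8
```

```bash
python3 - <<'E'
from h import *
s,M,a=now();print(s["clock"],s["position"],a,s["gripper_width"],s["contact_force"]);print(rel([537.1,82,330]))
E
```

```text
0.5167 [280.80136244 559.06167574 332.47638937] -12.702059513802181 25.802381852048104 [ 0.21189297 -0.32311928 -1.00084988]
[354.92346885 409.03793804   0.5129183 ]
```

servo_tool([
  {"x": 2.2, "y": 2.5, "z": 0, "fingers": 0, "turn": 0},
  {"x": 2.2, "y": 2.5, "z": 0, "fingers": 0, "turn": 0},
  {"x": 2.2, "y": 2.5, "z": 0, "fingers": 0, "turn": 0},
  {"x": 2.2, "y": 2.5, "z": 0, "fingers": 0, "turn": 0},
  {"x": 2.2, "y": 2.5, "z": 0, "fingers": 0, "turn": 0},
  {"x": 2.2, "y": 2.5, "z": 0, "fingers": 0, "turn": 0},
  {"x": 2.2, "y": 2.5, "z": 0, "fingers": 0, "turn": 0},
  {"x": 2.2, "y": 2.5, "z": 0, "fingers": 0, "turn": 0},
  {"x": 2.2, "y": 2.5, "z": 0, "fingers": 0, "turn": 0},
  {"x": 2.2, "y": 2.5, "z": 0, "fingers": 0, "turn": 0},
])

```text
clock: 1.35
position: [440.2, 264.2, 328.6]
ee_rot: [0.994, -0.111, -0.001, 0.001]
contact_force: [-0.0, 0.5, -0.0]
gripper_width: 0.0
```

servo_tool([
  {"x": 2.2, "y": 2.5, "z": 0, "fingers": 0, "turn": 0},
  {"x": 2.2, "y": 2.5, "z": 0, "fingers": 0, "turn": 0},
  {"x": 2.2, "y": 2.5, "z": 0, "fingers": 0, "turn": 0},
  {"x": 2.2, "y": 2.5, "z": 0, "fingers": 0, "turn": 0},
  {"x": 2.2, "y": 2.5, "z": 0, "fingers": 0, "turn": 0},
  {"x": 2.2, "y": 2.5, "z": 0, "fingers": 0, "turn": 0},
  {"x": 0, "y": 0, "z": 0, "fingers": 0, "turn": 0},
  {"x": 0, "y": 0, "z": 0, "fingers": 0, "turn": 0},
  {"x": 0, "y": 0, "z": 0, "fingers": 0, "turn": 0},
])

```text
clock: 2.1
position: [535.6, 90.7, 328.9]
ee_rot: [0.994, -0.111, -0.001, 0.0]
contact_force: [0.2, 0.3, 0.6]
gripper_width: -0.0
```

```bash
python3 - <<'E'
from h import *
s,M,a=now();print(s["clock"],s["position"],a,s["gripper_width"],s["contact_force"]);print(rel([537.1,82,243]))
for n in("scene","top"):
    p,d=arm.get_image(n); cv2.imwrite(f"pics/{n}1.png",p[:,:,::-1])
E
```

```text
2.1 [535.61612296  90.74036965 328.87717706] -12.727712593052091 -0.04598449683190808 [0.16620237 0.31626727 0.6224918 ]
[ 3.5871997   8.09236973 85.87858314]
```

View pics/scene1.png

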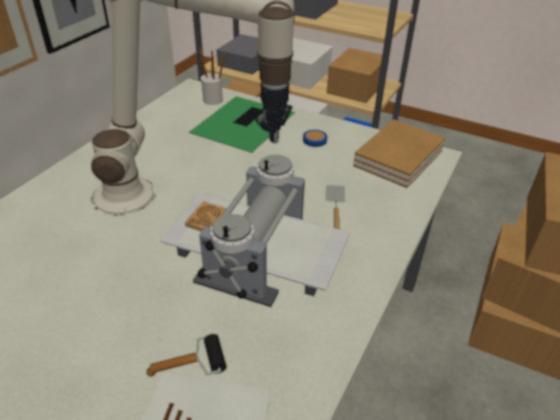

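View pics/top1.png

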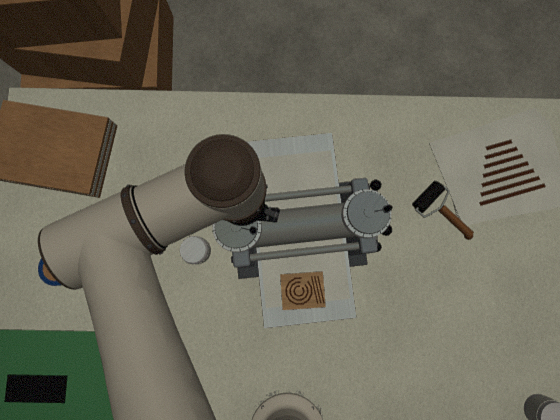

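The top view shows the closed hand beside the dial at about (268,213), with the peg still visible at about (253,230). In the scene view the fingertip is at about (275,140), above and beyond the press. Next I'll check the tip projection and lower in two stages.

servo_tool([
  {"x": 0.4, "y": 0.8, "z": 3, "fingers": 0, "turn": 0},
  {"x": 0, "y": 0, "z": 2, "fingers": 0, "turn": 0},
  {"x": 0, "y": 0, "z": 0, "fingers": 0, "turn": 0},
  {"x": 0, "y": 0, "z": 0, "fingers": 0, "turn": 0},
])

```text
clock: 2.53
position: [537.8, 82.8, 279.9]
ee_rot: [0.994, -0.11, -0.001, 0.001]
contact_force: [0.5, 0.2, 0.7]
gripper_width: 0.0
```

```bash
python3 - <<'E'
from h import *
s,M,a=now();print(s["clock"],s["position"],a,s["contact_force"]);print(rel([537.1,82,243]))
print(proj("scene",s["position"]),proj("top",s["position"]))
for n,(u0,v0,w,h) in {"top":(200,180,80,80),"scene":(240,110,80,80)}.items():
    p,d=arm.get_image(n); cv2.imwrite(f"pics/{n}2.png",cv2.resize(p[v0:v0+h,u0:u0+w,::-1],None,fx=6,fy=6,interpolation=cv2.INTER_CUBIC))
E
```

```text
2.5333 [537.78530849  82.83357096 279.9052179 ] -12.58544491622615 [0.45128316 0.23799076 0.6556662 ]
[-0.43562237  0.90249114 36.90738868]
(np.float64(272.94219461667257), np.float64(158.7181225712064)) (np.float64(254.33824263725927), np.float64(215.99719593739795))
```

View pics/scene2.png

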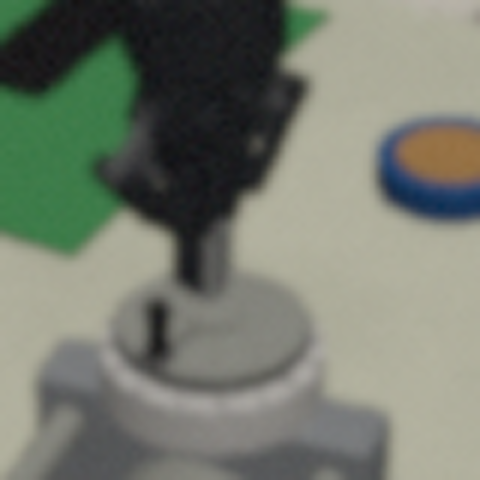

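View pics/top2.png

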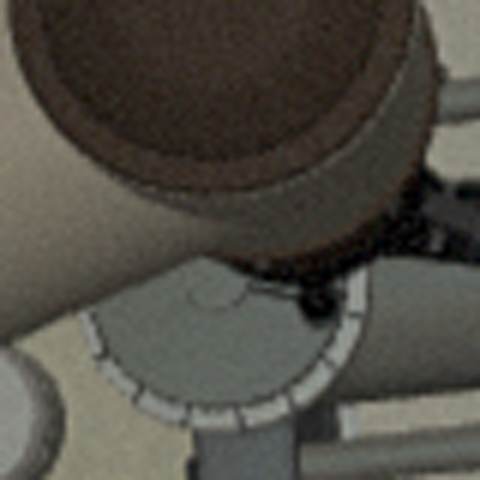

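The tip is at about (273.5,158.5) in the scene view against a predicted (272.9,158.7), so the calibration agrees. Lowering to z = 243.

servo_tool([
  {"x": 0, "y": 0.1, "z": 2, "fingers": 0, "turn": 0},
  {"x": 0, "y": 0, "z": 1.2, "fingers": 0, "turn": 0},
  {"x": 0, "y": 0, "z": 0.5, "fingers": 0, "turn": 0},
  {"x": 0, "y": 0, "z": 0, "fingers": 0, "turn": 0},
  {"x": 0, "y": 0, "z": 0, "fingers": 0, "turn": 0},
])

```text
clock: 3.05
position: [538.9, 81.5, 244.7]
ee_rot: [0.994, -0.11, 0.001, -0.0]
contact_force: [0.2, 0.0, -0.2]
gripper_width: -0.0
```

```bash
python3 - <<'E'
from h import *
s,M,a=now();print(s["clock"],s["position"],a,s["contact_force"])
c=np.array([519.4,126.8]);d=s["position"][:2]-c
print(np.hypot(*d),np.degrees(np.arctan2(d[1],d[0])))
# one row of turn k deg clockwise about dial axis with the tool: expressed in tool x,y
for k in (2,3):
    th=np.radians(-k);d0=M[:2,:2].T@(d);Rt=np.array([[np.cos(th),-np.sin(th)],[np.sin(th),np.cos(th)]])
    print(k,M[:2,:2].T@(Rt@d-d))
E
```

```text
3.05 [538.88486967  81.5469041  244.65688682] -12.651519281395819 [ 0.16883153  0.0034608  -0.18876432]
49.26969488900997 -66.70447777127465
2 [-1.40964427  0.98510268]
3 [-2.12714569  1.45905313]
```

servo_tool([
  {"x": -0.5, "y": 0, "z": 0, "fingers": 0, "turn": 0},
  {"x": -0.4, "y": 0, "z": 0, "fingers": 0, "turn": 0},
  {"x": -0.1, "y": 0, "z": 0, "fingers": 0, "turn": 0},
  {"x": 0, "y": 0, "z": 0, "fingers": 0, "turn": 0},
  {"x": 0, "y": 0, "z": 0, "fingers": 0, "turn": 0},
])

```text
clock: 3.47
position: [528.8, 83.5, 244.1]
ee_rot: [0.994, -0.11, 0.001, -0.0]
contact_force: [1.5, -0.6, 0.9]
gripper_width: -0.3
```

servo_tool([
  {"x": -0.1, "y": 0, "z": 0, "fingers": 0, "turn": 0},
  {"x": 0, "y": 0, "z": 0, "fingers": 0, "turn": 0},
  {"x": 0, "y": 0, "z": 0, "fingers": 0, "turn": 0},
])

```text
clock: 3.72
position: [528.1, 83.7, 243.9]
ee_rot: [0.994, -0.11, 0.001, -0.0]
contact_force: [1.8, -1.7, 2.4]
gripper_width: 0.1
```

servo_tool([
  {"x": -0.1, "y": 0, "z": 0, "fingers": 0, "turn": 0},
  {"x": 0, "y": 0, "z": 0, "fingers": 0, "turn": 0},
  {"x": 0, "y": 0, "z": 0, "fingers": 0, "turn": 0},
])

```text
clock: 3.97
position: [526.8, 83.9, 243.6]
ee_rot: [0.994, -0.11, 0.0, -0.0]
contact_force: [2.8, -1.1, 2.4]
gripper_width: 0.2
```

servo_tool([
  {"x": -0.1, "y": 0, "z": 0, "fingers": 0, "turn": 0},
  {"x": 0, "y": 0, "z": 0, "fingers": 0, "turn": 0},
  {"x": 0, "y": 0, "z": 0, "fingers": 0, "turn": 0},
])

```text
clock: 4.22
position: [525.6, 84.1, 243.5]
ee_rot: [0.994, -0.11, 0.0, -0.0]
contact_force: [3.4, -1.8, 2.4]
gripper_width: 0.0
```

servo_tool([
  {"x": -0.14, "y": 0.05, "z": 0, "fingers": 0, "turn": 2},
  {"x": -0.14, "y": 0.05, "z": 0, "fingers": 0, "turn": 2},
  {"x": 0, "y": 0, "z": 0, "fingers": 0, "turn": 0},
  {"x": 0, "y": 0, "z": 0, "fingers": 0, "turn": 0},
])

```text
clock: 4.55
position: [522.7, 83.8, 243.5]
ee_rot: [0.989, -0.145, 0.0, -0.0]
contact_force: [3.5, -1.1, 3.5]
gripper_width: -0.2
```

servo_tool([
  {"x": -0.14, "y": 0.05, "z": 0, "fingers": 0, "turn": 2},
  {"x": 0, "y": 0, "z": 0, "fingers": 0, "turn": 0},
  {"x": 0, "y": 0, "z": 0, "fingers": 0, "turn": 0},
])

```text
clock: 4.8
position: [519.3, 83.7, 242.1]
ee_rot: [0.987, -0.162, -0.002, 0.0]
contact_force: [0.4, 0.5, -0.2]
gripper_width: -0.0
```

```bash
cat >> h.py <<'E'
C=np.array([519.4,126.8]);PHI0=-102.7
def look(k):
    s,M,a=now();d=s["position"][:2]-C
    print(s["clock"],s["position"].round(1),"yaw %.1f"%a,"toolframe off",(M[:2,:2].T@d).round(1),"F",s["contact_force"].round(1))
    for n,(u0,v0,w,h) in {"top":(200,190,80,80),"scene":(240,130,80,70)}.items():
        p,D=arm.get_image(n)
        cv2.imwrite(f"pics/{n}{k}.png",cv2.resize(p[v0:v0+h,u0:u0+w,::-1],None,fx=6,fy=6,interpolation=cv2.INTER_CUBIC))
        if n=="top":
            c=arm.camera_model(n);P=c["pose"];v,u=np.mgrid[0:420,0:560]
            X=np.stack([(u-c["cx"])/c["fx"]*D,(v-c["cy"])/c["fy"]*D,D],-1)@P[:3,:3].T+P[:3,3]
            r=np.hypot(X[...,0]-C[0],X[...,1]-C[1])
            m=(D>0)&(p.max(2)<50)&(r<52)&(X[...,2]>240)&(X[...,2]<275)
            kk,l,st,cc=cv2.connectedComponentsWithStats(m.astype(np.uint8))
            for i in range(1,kk):
                if st[i,4]>8:
                    q=ray(n,*cc[i],257);e=q[:2]-C
                    print("dark",st[i],q.round(1),"r %.1f"%np.hypot(*e),"turned cw %.1f"%((PHI0-np.degrees(np.arctan2(e[1],e[0])))%360))
E
python3 -c "
from h import *
look(3)"
```

```text
4.8 [519.3  83.7 242.1] yaw -18.7 toolframe off [13.7 40.9] F [ 0.4  0.5 -0.2]
```

View pics/top3.png

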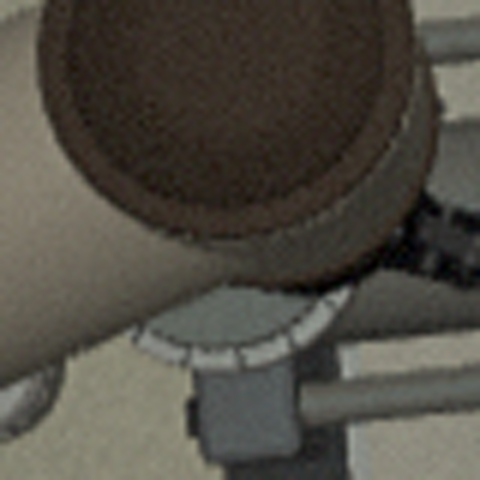

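View pics/scene3.png

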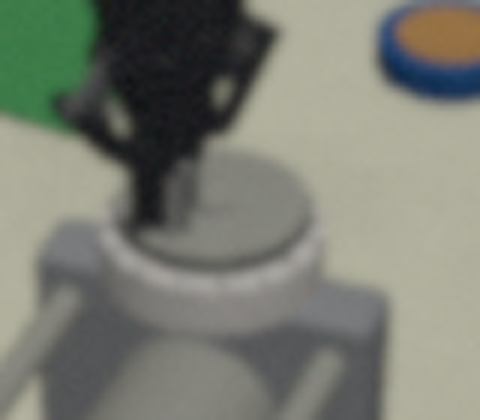

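Force rose to about 4 N, then dropped to zero with the face at about 12°: that is click 1. On to click 2, where I expect contact at about 22° and release at about 34°.

servo_tool([
  {"x": -0.175, "y": 0.06, "z": 0, "fingers": 0, "turn": 2.5},
  {"x": -0.175, "y": 0.06, "z": 0, "fingers": 0, "turn": 2.5},
  {"x": -0.175, "y": 0.05, "z": 0, "fingers": 0, "turn": 2.5},
  {"x": 0, "y": 0, "z": 0, "fingers": 0, "turn": 0},
  {"x": 0, "y": 0, "z": 0, "fingers": 0, "turn": 0},
])

```text
clock: 5.32
position: [514.9, 84.0, 242.8]
ee_rot: [0.974, -0.226, -0.001, 0.0]
contact_force: [1.1, 0.2, -0.2]
gripper_width: -0.2
```

servo_tool([
  {"x": -0.175, "y": 0.05, "z": 0, "fingers": 0, "turn": 2.5},
  {"x": -0.175, "y": 0.06, "z": 0, "fingers": 0, "turn": 2.5},
  {"x": 0, "y": 0, "z": 0, "fingers": 0, "turn": 0},
  {"x": 0, "y": 0, "z": 0, "fingers": 0, "turn": 0},
])

```text
clock: 5.65
position: [511.9, 84.6, 243.0]
ee_rot: [0.963, -0.268, -0.0, 0.0]
contact_force: [1.1, -0.4, 0.1]
gripper_width: 0.1
```

```bash
python3 -c "
from h import *
look(4)"
```

```text
5.65 [511.9  84.6 243. ] yaw -31.1 toolframe off [15.4 40. ] F [ 1.1 -0.4  0.1]
```

View pics/top4.png

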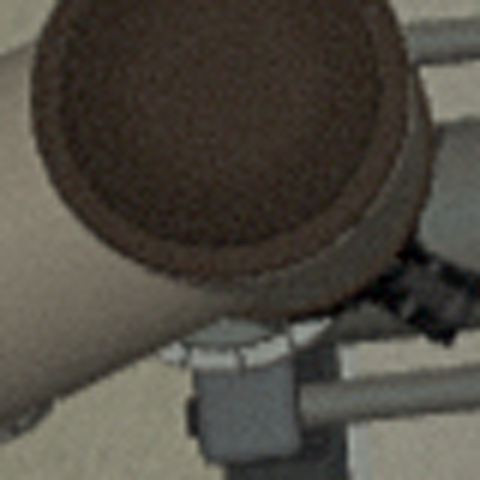

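View pics/scene4.png

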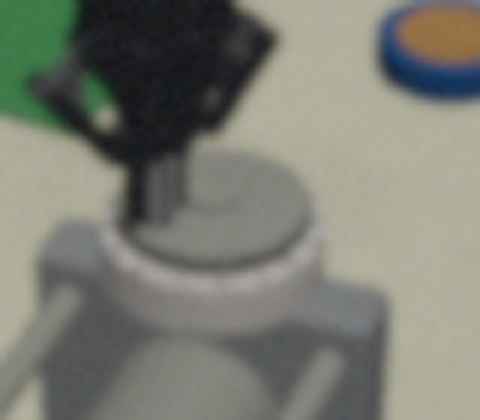

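servo_tool([
  {"x": -0.15, "y": 0.05, "z": 0, "fingers": 0, "turn": 2},
  {"x": -0.15, "y": 0.05, "z": 0, "fingers": 0, "turn": 2},
  {"x": 0, "y": 0, "z": 0, "fingers": 0, "turn": 0},
  {"x": 0, "y": 0, "z": 0, "fingers": 0, "turn": 0},
])

```text
clock: 6.08
position: [509.1, 85.2, 243.2]
ee_rot: [0.953, -0.302, 0.0, 0.0]
contact_force: [2.7, -2.4, -1.4]
gripper_width: -0.2
```

servo_tool([
  {"x": -0.15, "y": 0.05, "z": 0, "fingers": 0, "turn": 2},
  {"x": -0.15, "y": 0.05, "z": 0, "fingers": 0, "turn": 2},
  {"x": 0, "y": 0, "z": 0, "fingers": 0, "turn": 0},
  {"x": 0, "y": 0, "z": 0, "fingers": 0, "turn": 0},
])

```text
clock: 6.42
position: [506.1, 86.2, 243.2]
ee_rot: [0.942, -0.335, 0.0, 0.0]
contact_force: [4.4, -2.7, -2.4]
gripper_width: -0.1
```

```bash
python3 -c "
from h import *
s,M,a=now();print(a,M[:2,:2].T@(s['position'][:2]-C))"
```

```text
-39.11285682815141 [15.27519721 39.94102205]
```

servo_tool([
  {"x": -0.15, "y": 0.05, "z": 0, "fingers": 0, "turn": 2},
  {"x": 0, "y": 0, "z": 0, "fingers": 0, "turn": 0},
  {"x": 0, "y": 0, "z": 0, "fingers": 0, "turn": 0},
])

```text
clock: 6.67
position: [503.9, 87.0, 243.3]
ee_rot: [0.936, -0.351, -0.001, 0.0]
contact_force: [0.9, -0.2, 0.2]
gripper_width: 0.1
```

servo_tool([
  {"x": -0.15, "y": 0.05, "z": 0, "fingers": 0, "turn": 2},
  {"x": 0, "y": 0, "z": 0, "fingers": 0, "turn": 0},
  {"x": 0, "y": 0, "z": 0, "fingers": 0, "turn": 0},
])

```text
clock: 6.92
position: [502.6, 87.8, 243.5]
ee_rot: [0.93, -0.367, -0.0, -0.0]
contact_force: [-0.0, 0.6, -1.1]
gripper_width: -0.2
```

```bash
python3 -c "
from h import *
s,M,a=now();print(a,M[:2,:2].T@(s['position'][:2]-C))"
```

```text
-43.08685322417903 [14.41866562 39.95224715]
```

Click 2 let go with the face at about 33°. On to click 3, with contact expected at about 45° and release at about 56°.

servo_tool([
  {"x": -0.15, "y": 0.05, "z": 0, "fingers": 0, "turn": 2},
  {"x": -0.15, "y": 0.05, "z": 0, "fingers": 0, "turn": 2},
  {"x": -0.15, "y": 0.05, "z": 0, "fingers": 0, "turn": 2},
  {"x": -0.15, "y": 0.05, "z": 0, "fingers": 0, "turn": 2},
  {"x": 0, "y": 0, "z": 0, "fingers": 0, "turn": 0},
  {"x": 0, "y": 0, "z": 0, "fingers": 0, "turn": 0},
])

```text
clock: 7.42
position: [497.2, 90.6, 243.5]
ee_rot: [0.902, -0.431, -0.0, -0.0]
contact_force: [0.3, 0.0, -0.7]
gripper_width: 0.1
```

servo_tool([
  {"x": -0.15, "y": 0.05, "z": 0, "fingers": 0, "turn": 2},
  {"x": -0.15, "y": 0.05, "z": 0, "fingers": 0, "turn": 2},
  {"x": 0, "y": 0, "z": 0, "fingers": 0, "turn": 0},
  {"x": 0, "y": 0, "z": 0, "fingers": 0, "turn": 0},
])

```text
clock: 7.75
position: [495.1, 92.0, 243.5]
ee_rot: [0.887, -0.462, 0.0, -0.0]
contact_force: [1.8, -1.4, -0.8]
gripper_width: -0.3
```

servo_tool([
  {"x": -0.15, "y": 0.05, "z": 0, "fingers": 0, "turn": 2},
  {"x": -0.15, "y": 0.05, "z": 0, "fingers": 0, "turn": 2},
  {"x": 0, "y": 0, "z": 0, "fingers": 0, "turn": 0},
  {"x": 0, "y": 0, "z": 0, "fingers": 0, "turn": 0},
])

```text
clock: 8.08
position: [492.6, 93.9, 243.5]
ee_rot: [0.87, -0.493, 0.0, -0.0]
contact_force: [3.1, -2.8, -0.9]
gripper_width: 0.1
```

```bash
python3 -c "
from h import *
s,M,a=now();print(a,M[:2,:2].T@(s['position'][:2]-C))"
```

```text
-59.093751073106894 [14.48653764 39.90111485]
```

servo_tool([
  {"x": -0.15, "y": 0.05, "z": 0, "fingers": 0, "turn": 2},
  {"x": 0, "y": 0, "z": 0, "fingers": 0, "turn": 0},
  {"x": 0, "y": 0, "z": 0, "fingers": 0, "turn": 0},
])

```text
clock: 8.33
position: [491.3, 95.1, 243.5]
ee_rot: [0.861, -0.508, 0.0, -0.0]
contact_force: [2.8, -2.7, -0.6]
gripper_width: -0.3
```

servo_tool([
  {"x": -0.15, "y": 0.05, "z": 0, "fingers": 0, "turn": 2},
  {"x": 0, "y": 0, "z": 0, "fingers": 0, "turn": 0},
  {"x": 0, "y": 0, "z": 0, "fingers": 0, "turn": 0},
])

```text
clock: 8.58
position: [489.3, 96.6, 243.2]
ee_rot: [0.852, -0.523, -0.001, 0.0]
contact_force: [0.4, -0.4, -1.0]
gripper_width: -0.4
```

servo_tool([
  {"x": -0.15, "y": 0.05, "z": 0, "fingers": 0, "turn": 2},
  {"x": 0, "y": 0, "z": 0, "fingers": 0, "turn": 0},
  {"x": 0, "y": 0, "z": 0, "fingers": 0, "turn": 0},
])

```text
clock: 8.83
position: [488.3, 97.6, 243.2]
ee_rot: [0.843, -0.538, -0.0, 0.0]
contact_force: [0.2, -0.7, -0.0]
gripper_width: -0.2
```

```bash
python3 -c "
from h import *
look(5);s,M,a=now();print(a,M[:2,:2].T@(s['position'][:2]-C))"
```

```text
8.8333 [488.3  97.6 243.2] yaw -65.1 toolframe off [13.4 40.5] F [ 0.2 -0.7 -0. ]
-65.11734017075719 [13.57933909 40.37132494]
```

View pics/scene5.png

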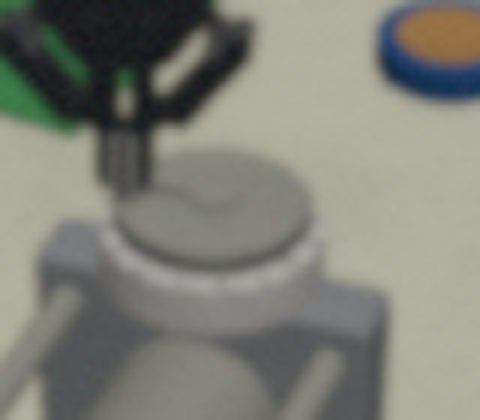

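View pics/top5.png

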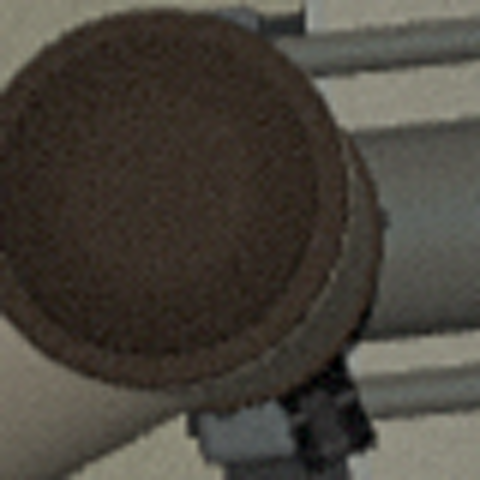

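```bash
python3 -c "
from h import *
for k in range(2,6):
    b=np.radians(PHI0-22.5*k)
    print(k,[((np.array(proj('scene',[C[0]+r*np.cos(b),C[1]+r*np.sin(b),232]))-[240,130])*6).round() for r in (0,12,32,40)])"
```

```text
2 [array([208., 200.]), array([183., 201.]), array([142., 202.]), array([126., 202.])]
3 [array([208., 200.]), array([184., 195.]), array([146., 187.]), array([131., 184.])]
4 [array([208., 200.]), array([189., 191.]), array([159., 175.]), array([147., 169.])]
5 [array([208., 200.]), array([197., 187.]), array([179., 167.]), array([172., 159.])]
```

```bash
python3 -c "
import cv2
p=cv2.imread('pics/scene5.png')[140:270,90:330]
cv2.imwrite('pics/scene5z.png',cv2.convertScaleAbs(cv2.resize(p,None,fx=3,fy=3,interpolation=cv2.INTER_CUBIC),alpha=2,beta=-100))"
```

```text
(no output)
```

View pics/scene5z.png

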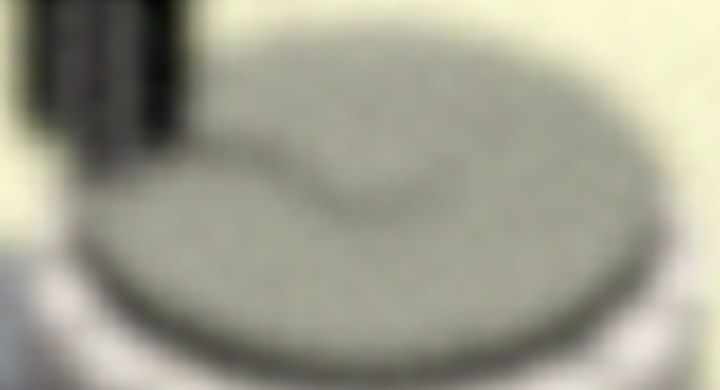

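The index line in the scene crop runs from (190,198) to (157,188). The three-click prediction at column 157 is row 189, and the four-click one is about 174, so the dial has moved three clicks. Now the fourth.

servo_tool([
  {"x": -0.15, "y": 0.04, "z": 0, "fingers": 0, "turn": 2},
  {"x": -0.15, "y": 0.04, "z": 0, "fingers": 0, "turn": 2},
  {"x": -0.15, "y": 0.04, "z": 0, "fingers": 0, "turn": 2},
  {"x": -0.15, "y": 0.04, "z": 0, "fingers": 0, "turn": 2},
  {"x": 0, "y": 0, "z": 0, "fingers": 0, "turn": 0},
  {"x": 0, "y": 0, "z": 0, "fingers": 0, "turn": 0},
])

```text
clock: 9.43
position: [484.9, 102.4, 243.3]
ee_rot: [0.803, -0.596, -0.0, 0.0]
contact_force: [0.4, -0.5, 0.3]
gripper_width: -0.2
```

servo_tool([
  {"x": -0.15, "y": 0.05, "z": 0, "fingers": 0, "turn": 2},
  {"x": -0.15, "y": 0.05, "z": 0, "fingers": 0, "turn": 2},
  {"x": 0, "y": 0, "z": 0, "fingers": 0, "turn": 0},
  {"x": 0, "y": 0, "z": 0, "fingers": 0, "turn": 0},
])

```text
clock: 9.77
position: [483.4, 104.5, 243.3]
ee_rot: [0.782, -0.623, 0.0, 0.0]
contact_force: [2.0, -2.7, 0.1]
gripper_width: 0.2
```

```bash
python3 -c "
from h import *
s,M,a=now();print(a,M[:2,:2].T@(s['position'][:2]-C),s['joints'])"
```

```text
-77.10100933294308 [13.69358023 40.10679576] [ 5.42399090e-01  1.52088134e-01 -2.83690906e-01  7.68570745e-04
 -1.13530898e+00 -3.17593580e-01]
```

A is now about 70.5° and the force is rising. Release is expected at about 78°, so I'm continuing one small step at a time.

servo_tool([
  {"x": -0.15, "y": 0.05, "z": 0, "fingers": 0, "turn": 2},
  {"x": -0.15, "y": 0.05, "z": 0, "fingers": 0, "turn": 2},
  {"x": 0, "y": 0, "z": 0, "fingers": 0, "turn": 0},
  {"x": 0, "y": 0, "z": 0, "fingers": 0, "turn": 0},
])

```text
clock: 10.1
position: [481.8, 107.2, 243.3]
ee_rot: [0.76, -0.65, 0.0, 0.0]
contact_force: [2.4, -3.4, -0.7]
gripper_width: -0.0
```

servo_tool([
  {"x": -0.15, "y": 0.05, "z": 0, "fingers": 0, "turn": 2},
  {"x": 0, "y": 0, "z": 0, "fingers": 0, "turn": 0},
  {"x": 0, "y": 0, "z": 0, "fingers": 0, "turn": 0},
])

```text
clock: 10.35
position: [481.0, 108.9, 243.3]
ee_rot: [0.748, -0.663, 0.0, -0.0]
contact_force: [2.3, -3.0, -1.3]
gripper_width: -0.2
```

```bash
python3 -c "
from h import *
s,M,a=now();print(a,M[:2,:2].T@(s['position'][:2]-C),s['contact_force'])"
```

```text
-83.11339923286322 [13.15457647 40.25783627] [ 2.31764121 -2.9630253  -1.26158905]
```

servo_tool([
  {"x": -0.11, "y": 0.03, "z": 0, "fingers": 0, "turn": 1.5},
  {"x": 0, "y": 0, "z": 0, "fingers": 0, "turn": 0},
  {"x": 0, "y": 0, "z": 0, "fingers": 0, "turn": 0},
])

```text
clock: 10.6
position: [480.4, 110.7, 243.3]
ee_rot: [0.74, -0.673, -0.0, -0.0]
contact_force: [0.2, -0.7, -0.1]
gripper_width: -0.6
```

The fourth click let go. Backing off a little, raising, and moving away to look.

servo_tool([
  {"x": 0.3, "y": 0, "z": 0, "fingers": 0, "turn": 0},
  {"x": 0.2, "y": 0, "z": 0, "fingers": 0, "turn": 0},
  {"x": 0, "y": 0, "z": -1, "fingers": 0, "turn": 0},
  {"x": 0, "y": 0, "z": -3, "fingers": 0, "turn": 0},
  {"x": 0, "y": 0, "z": -3, "fingers": 0, "turn": 0},
  {"x": 0, "y": 0, "z": -3, "fingers": 0, "turn": 0},
  {"x": 0, "y": 0, "z": 0, "fingers": 0, "turn": 0},
])

```text
clock: 11.18
position: [483.7, 105.7, 351.0]
ee_rot: [0.739, -0.673, 0.003, -0.006]
contact_force: [-0.5, 0.4, 1.6]
gripper_width: 0.0
```

```bash
python3 -c "
from h import *
s,M,a=now();print(s['clock'],s['position'],a,s['contact_force']);print(rel([330,480,340]))"
```

```text
11.1833 [483.65295201 105.74865983 350.99174651] -84.63322398955775 [-0.52942236  0.43724984  1.61639195]
[-386.94599766  118.12874674   10.60697222]
```

servo_tool([
  {"x": -3.5, "y": 1, "z": 0, "fingers": 0, "turn": 0},
  {"x": -3.5, "y": 1, "z": 0, "fingers": 0, "turn": 0},
  {"x": -3.5, "y": 1, "z": 0, "fingers": 0, "turn": 0},
  {"x": -3.5, "y": 1, "z": 0, "fingers": 0, "turn": 0},
  {"x": -3.5, "y": 1, "z": 0, "fingers": 0, "turn": 0},
  {"x": -3.5, "y": 1, "z": 0, "fingers": 0, "turn": 0},
  {"x": -3.5, "y": 1, "z": 0, "fingers": 0, "turn": 0},
  {"x": -3.5, "y": 1, "z": 0, "fingers": 0, "turn": 0},
  {"x": -3.5, "y": 1, "z": 0, "fingers": 0, "turn": 0},
  {"x": -3.5, "y": 1, "z": 0, "fingers": 0, "turn": 0},
])

```text
clock: 12.02
position: [347.8, 446.0, 344.2]
ee_rot: [0.739, -0.673, -0.0, -0.001]
contact_force: [0.8, -0.9, 0.9]
gripper_width: -0.0
```

servo_tool([
  {"x": -2, "y": 0.5, "z": 0, "fingers": 0, "turn": 0},
  {"x": 0, "y": 0, "z": 0, "fingers": 0, "turn": 0},
  {"x": 0, "y": 0, "z": 0, "fingers": 0, "turn": 0},
  {"x": 0, "y": 0, "z": 0, "fingers": 0, "turn": 0},
])

```text
clock: 12.35
position: [342.2, 463.5, 343.6]
ee_rot: [0.739, -0.674, 0.0, 0.0]
contact_force: [0.5, -0.2, 0.2]
gripper_width: 0.2
```

```bash
python3 -c "
from h import *
look(6)
p,d=arm.get_image('top');cv2.imwrite('pics/top7.png',p[:,:,::-1])
q=np.load('top0.npz')['p'];cv2.imwrite('pics/diff.png',cv2.absdiff(p,q)*3)"
```

```text
12.35 [342.2 463.5 343.6] yaw -84.7 toolframe off [-351.6  145.2] F [ 0.5 -0.2  0.2]
dark [230 241   7   6  33] [480.  127.8 257. ] r 39.4 turned cw 78.7
```

View pics/top6.png

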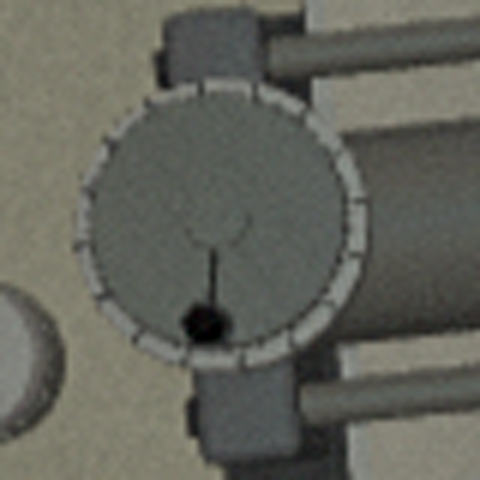

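View pics/top7.png

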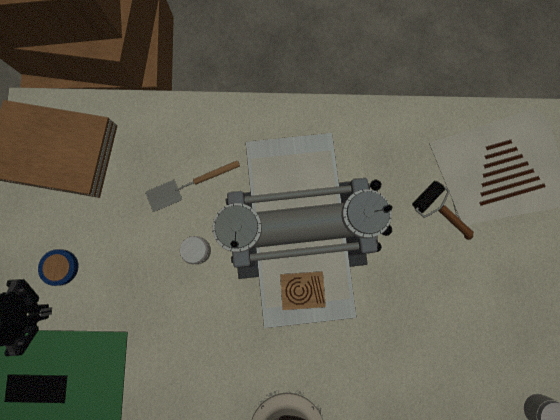

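View pics/diff.png

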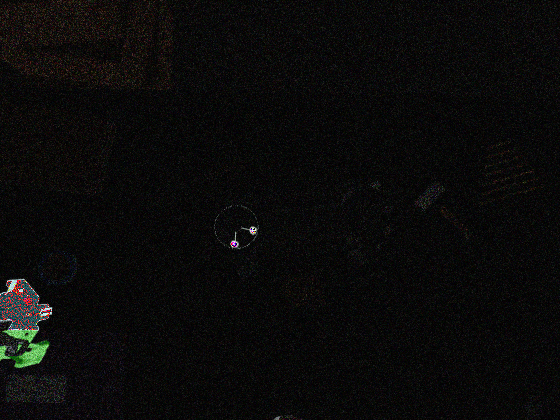

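The peg measures 78.7° from its start, and the chord of 50.7 mm gives the same. That is half-way between clicks 3 and 4, so the dial seems to be hanging at the tipping point. I'll re-measure in both views to see whether it is moving.

```bash
python3 -c "
from h import *
look(8)
b=0
p,d=arm.get_image('scene');g=(p.max(2)<50)
g[:130]=0;g[180:]=0;g[:,:245]=0;g[:,310:]=0
k,l,s,c=cv2.connectedComponentsWithStats(g.astype(np.uint8))
for i in range(1,k):
    if s[i,4]>4: print(s[i],c[i])
for th in (67.5,78.7,90):
    b=np.radians(PHI0-th); print(th,[np.round(proj('scene',[C[0]+40*np.cos(b),C[1]+40*np.sin(b),z]),1) for z in (232,248,264)],np.round(proj('top',[C[0]+40*np.cos(b),C[1]+40*np.sin(b),257]),1))
"
```

```text
12.5 [342.6 462.9 344. ] yaw -84.8 toolframe off [-350.8  145.3] F [-0.5  0.3 -0.1]
dark [231 241   6   6  32] [480.  127.5 257. ] r 39.4 turned cw 78.4
[263 152   2   7  10] [263.3 155.6]
67.5 [array([261.8, 160.7]), array([261.7, 156.2]), array([261.7, 151.6])] [237.  243.6]
78.7 [array([262.9, 159.4]), array([262.9, 154.9]), array([262.9, 150.3])] [233.4 243.8]
90 [array([264.5, 158.2]), array([264.5, 153.7]), array([264.5, 149.1])] [229.8 243.3]
```

View pics/scene8.png

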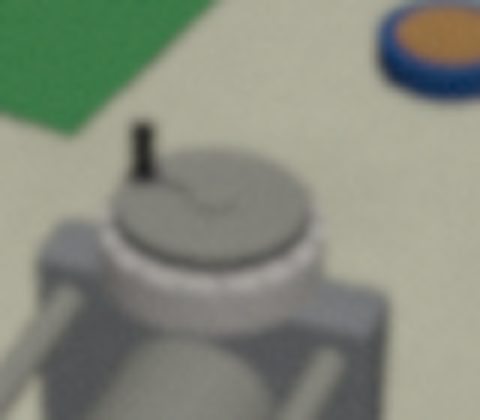

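Both views agree on about 78.5° and it isn't moving, so the dial is balanced at the fourth tipping point. I need to return behind the peg and nudge it on a few degrees. The fifth tipping point is at about 101°, so there is room.

servo_tool([
  {"x": 3.5, "y": -1, "z": 0, "fingers": 0, "turn": 0},
  {"x": 3.5, "y": -1, "z": 0, "fingers": 0, "turn": 0},
  {"x": 3.5, "y": -1, "z": 0, "fingers": 0, "turn": 0},
  {"x": 3.5, "y": -1, "z": 0, "fingers": 0, "turn": 0},
  {"x": 3.5, "y": -1, "z": 0, "fingers": 0, "turn": 0},
  {"x": 3.5, "y": -1, "z": 0, "fingers": 0, "turn": 0},
  {"x": 3.5, "y": -1, "z": 0, "fingers": 0, "turn": 0},
  {"x": 3.5, "y": -1, "z": 0, "fingers": 0, "turn": 0},
  {"x": 3.5, "y": -1, "z": 0, "fingers": 0, "turn": 0},
  {"x": 3.5, "y": -1, "z": 0, "fingers": 0, "turn": 0},
])

```text
clock: 13.48
position: [474.2, 122.4, 343.9]
ee_rot: [0.739, -0.674, 0.0, -0.001]
contact_force: [0.1, 0.8, -0.1]
gripper_width: 0.2
```

servo_tool([
  {"x": 1.5, "y": -0.5, "z": 0, "fingers": 0, "turn": 0},
  {"x": 1, "y": 0, "z": 0, "fingers": 0, "turn": 0},
  {"x": 0, "y": 0, "z": 0, "fingers": 0, "turn": 0},
  {"x": 0, "y": 0, "z": 0, "fingers": 0, "turn": 0},
])

```text
clock: 13.82
position: [481.2, 100.1, 343.4]
ee_rot: [0.739, -0.674, -0.0, -0.0]
contact_force: [-0.1, -0.5, -0.3]
gripper_width: 0.1
```

```bash
python3 -c "
from h import *
look(9)"
```

```text
13.8167 [481.2 100.1 343.4] yaw -84.7 toolframe off [23.1 40.5] F [-0.1 -0.5 -0.3]
```

View pics/scene9.png

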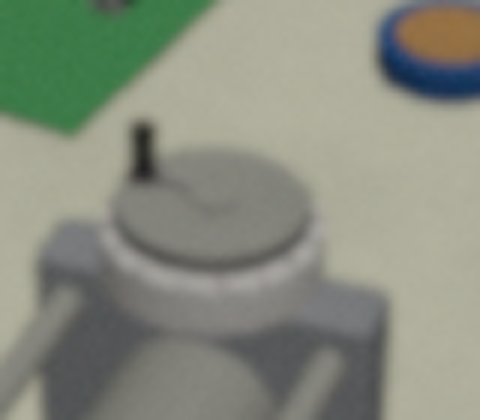

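servo_tool([
  {"x": 0, "y": 0, "z": 3, "fingers": 0, "turn": 0},
  {"x": 0, "y": 0, "z": 3, "fingers": 0, "turn": 0},
  {"x": 0, "y": 0, "z": 2.5, "fingers": 0, "turn": 0},
  {"x": 0, "y": 0, "z": 1.5, "fingers": 0, "turn": 0},
  {"x": 0, "y": 0, "z": 0, "fingers": 0, "turn": 0},
  {"x": 0, "y": 0, "z": 0, "fingers": 0, "turn": 0},
])

```text
clock: 14.42
position: [481.2, 101.0, 243.2]
ee_rot: [0.74, -0.673, 0.0, 0.001]
contact_force: [0.9, -0.4, 0.7]
gripper_width: -0.2
```

servo_tool([
  {"x": -0.3, "y": 0, "z": 0, "fingers": 0, "turn": 2},
  {"x": -0.3, "y": 0, "z": 0, "fingers": 0, "turn": 2},
  {"x": -0.2, "y": 0, "z": 0, "fingers": 0, "turn": 2},
  {"x": 0, "y": 0, "z": 0, "fingers": 0, "turn": 0},
  {"x": 0, "y": 0, "z": 0, "fingers": 0, "turn": 0},
  {"x": 0, "y": 0, "z": 0, "fingers": 0, "turn": 0},
])

```text
clock: 14.92
position: [481.3, 108.6, 244.3]
ee_rot: [-0.703, 0.711, -0.0, 0.001]
contact_force: [-0.5, -0.3, -0.1]
gripper_width: -0.0
```

```bash
cat >> h.py <<'E'
def A():
    s,M,a=now();o=M[:2,:2].T@(s['position'][:2]-C)
    print(s['clock'],"off",o.round(1),"A %.1f"%(-12.7-a+np.degrees(np.arctan((18-o[0])/40))),s['contact_force'].round(1),s['position'].round(1))
E
python3 -c "
from h import *
A()"
```

```text
14.9167 off [18.6 37.9] A 77.0 [-0.5 -0.3 -0.1] [481.3 108.6 244.3]
```

servo_tool([
  {"x": -0.1, "y": 0, "z": 0, "fingers": 0, "turn": 0},
  {"x": 0, "y": 0, "z": 0, "fingers": 0, "turn": 0},
  {"x": 0, "y": 0, "z": 0, "fingers": 0, "turn": 0},
])

```text
clock: 15.17
position: [480.9, 109.2, 243.4]
ee_rot: [-0.703, 0.711, -0.0, 0.0]
contact_force: [-0.3, 0.9, -0.6]
gripper_width: 0.4
```

servo_tool([
  {"x": -0.1, "y": 0, "z": 0, "fingers": 0, "turn": 0},
  {"x": 0, "y": 0, "z": 0, "fingers": 0, "turn": 0},
  {"x": 0, "y": 0, "z": 0, "fingers": 0, "turn": 0},
])

```text
clock: 15.42
position: [480.9, 110.1, 243.3]
ee_rot: [-0.703, 0.711, -0.0, -0.0]
contact_force: [-0.2, -0.5, -0.4]
gripper_width: -0.1
```

servo_tool([
  {"x": -0.1, "y": 0, "z": 0, "fingers": 0, "turn": 0},
  {"x": 0, "y": 0, "z": 0, "fingers": 0, "turn": 0},
  {"x": 0, "y": 0, "z": 0, "fingers": 0, "turn": 0},
])

```text
clock: 15.67
position: [480.9, 111.2, 243.3]
ee_rot: [-0.703, 0.711, 0.0, -0.0]
contact_force: [-0.8, 0.2, 0.4]
gripper_width: -0.4
```

```bash
python3 -c "
from h import *
A();look(10)"
```

```text
15.6667 off [16.1 38.3] A 80.8 [-0.8  0.2  0.4] [480.9 111.2 243.3]
15.6667 [480.9 111.2 243.3] yaw -90.7 toolframe off [16.1 38.3] F [-0.8  0.2  0.4]
```

View pics/scene10.png

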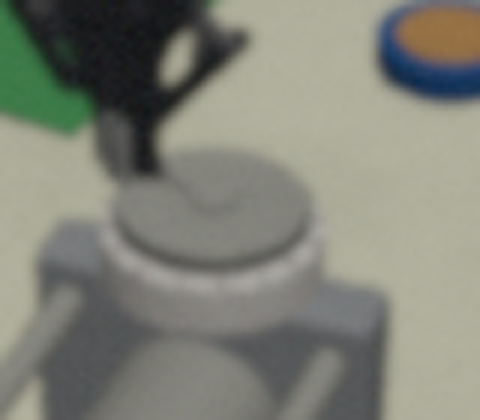

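servo_tool([
  {"x": -0.1, "y": 0, "z": 0, "fingers": 0, "turn": 0},
  {"x": -0.1, "y": 0, "z": 0, "fingers": 0, "turn": 0},
  {"x": 0, "y": 0, "z": 0, "fingers": 0, "turn": 0},
  {"x": 0, "y": 0, "z": 0, "fingers": 0, "turn": 0},
])

```text
clock: 16.1
position: [481.0, 113.3, 243.3]
ee_rot: [-0.703, 0.711, 0.0, 0.0]
contact_force: [0.8, 0.5, 0.5]
gripper_width: 0.0
```

```bash
python3 -c "
from h import *
A();look(11)
p=cv2.imread('pics/scene11.png')[140:270,90:330]
cv2.imwrite('pics/scene11z.png',cv2.convertScaleAbs(cv2.resize(p,None,fx=3,fy=3,interpolation=cv2.INTER_CUBIC),alpha=2,beta=-100))"
```

```text
16.1 off [14.  38.3] A 83.7 [0.8 0.5 0.5] [481.  113.3 243.3]
16.1 [481.  113.3 243.3] yaw -90.7 toolframe off [14.  38.3] F [0.8 0.5 0.5]
```

View pics/scene11z.png

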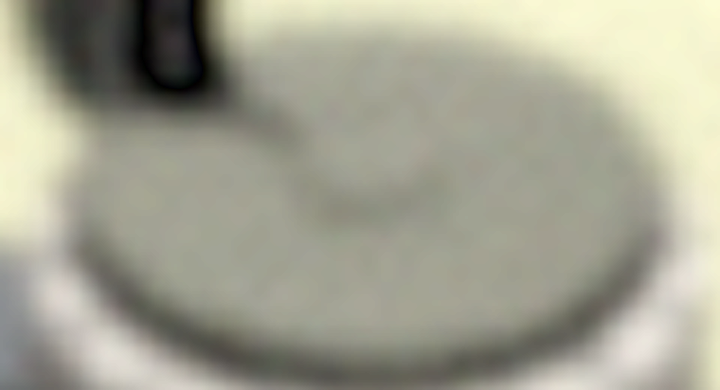

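The index line is steeper now and there is no contact force, so it has probably snapped home. Backing off and checking.

servo_tool([
  {"x": 0.4, "y": 0, "z": 0, "fingers": 0, "turn": 0},
  {"x": 0.3, "y": 0, "z": 0, "fingers": 0, "turn": 0},
  {"x": 0, "y": 0, "z": -1, "fingers": 0, "turn": 0},
  {"x": 0, "y": 0, "z": -3, "fingers": 0, "turn": 0},
  {"x": 0, "y": 0, "z": -3, "fingers": 0, "turn": 0},
  {"x": 0, "y": 0, "z": -3, "fingers": 0, "turn": 0},
  {"x": 0, "y": 0, "z": 0, "fingers": 0, "turn": 0},
])

```text
clock: 16.78
position: [483.7, 106.5, 351.0]
ee_rot: [-0.703, 0.711, -0.003, 0.006]
contact_force: [0.9, 0.1, 0.7]
gripper_width: 0.0
```

servo_tool([
  {"x": -3.5, "y": 0.8, "z": 0, "fingers": 0, "turn": 0},
  {"x": -3.5, "y": 0.8, "z": 0, "fingers": 0, "turn": 0},
  {"x": -3.5, "y": 0.8, "z": 0, "fingers": 0, "turn": 0},
  {"x": -3.5, "y": 0.8, "z": 0, "fingers": 0, "turn": 0},
  {"x": -3.5, "y": 0.8, "z": 0, "fingers": 0, "turn": 0},
  {"x": -3.5, "y": 0.8, "z": 0, "fingers": 0, "turn": 0},
  {"x": -3.5, "y": 0.8, "z": 0, "fingers": 0, "turn": 0},
  {"x": -3.5, "y": 0.8, "z": 0, "fingers": 0, "turn": 0},
  {"x": -3.5, "y": 0.8, "z": 0, "fingers": 0, "turn": 0},
  {"x": -3.5, "y": 0.8, "z": 0, "fingers": 0, "turn": 0},
])

```text
clock: 17.62
position: [404.5, 458.6, 344.2]
ee_rot: [-0.703, 0.711, 0.0, 0.001]
contact_force: [1.4, -0.7, 0.3]
gripper_width: -0.2
```

servo_tool([
  {"x": 0, "y": 0, "z": 0, "fingers": 0, "turn": 0},
  {"x": 0, "y": 0, "z": 0, "fingers": 0, "turn": 0},
  {"x": 0, "y": 0, "z": 0, "fingers": 0, "turn": 0},
  {"x": 0, "y": 0, "z": 0, "fingers": 0, "turn": 0},
])

```text
clock: 17.95
position: [405.4, 456.2, 344.0]
ee_rot: [-0.703, 0.712, -0.0, 0.0]
contact_force: [-1.0, -0.5, -0.5]
gripper_width: -0.2
```

```bash
python3 -c "
from h import *
look(12)
p,d=arm.get_image('top');q=np.load('top0.npz')['p'];cv2.imwrite('pics/diff12.png',cv2.absdiff(p,q)*3)"
```

```text
17.95 [405.4 456.2 344. ] yaw -90.7 toolframe off [-327.9  118.2] F [-1.  -0.5 -0.5]
dark [227 240   7   6  34] [481.5 135.1 257. ] r 38.8 turned cw 89.7
```

View pics/top12.png

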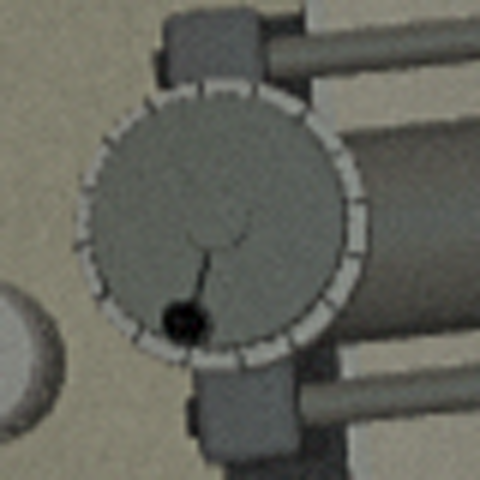

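View pics/diff12.png

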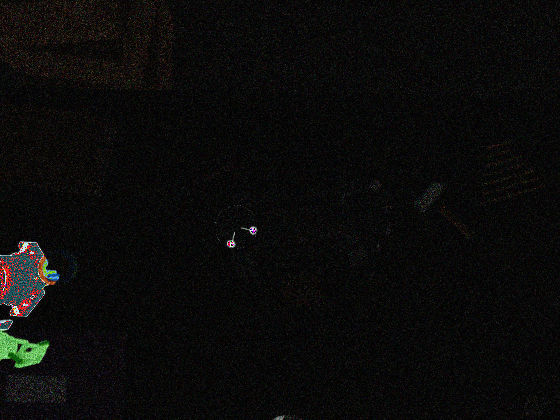

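The peg is now at top-crop (186,322), 89.7° on from its start, which is four clicks. The difference image shows only the left peg with its line and the arm as changed.

```bash
python3 -c "
from bench import arm
print(arm.job_done())"
```

```text
the job is handed in; nothing more can be done
None
```

The left dial now stands four clicks clockwise from where it started, and the job is handed in at about 18 s of the 64 s allowed. I pushed the peg round with the shut fingertips. The wrist force stayed under about 6 N at every reading.

- **Fourth click:** after my first push the dial hung at the half-way point, measuring 78.5° in both camera views. I went back and nudged it past, and it snapped home. It never came near the fifth click's tipping point.
- **Final position:** the last top view puts the peg 89.7° round from its start, against 90° for four clicks. The measured peg radius was 38.8 mm rather than 40 mm, which is within the camera error.
- **Everything else:** a before-and-after image shows that only the left peg with its index line and the arm changed. The right dial and the loose things are where they were.
- **Hand:** it finished about 340 mm from the dial, 344 mm above the table, touching nothing.

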